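Push a sheet blank along the ledge until its marked edge overhangs

ROBOT

A 7-joint arm with a two-finger parallel gripper is mounted at the origin on a cart in front of the work surface, level with it; the furniture and walls round the work are solid. World frame = base frame: x ahead of the robot, y to its left, z up, the work surface at z = 0. Lengths are in m, angles in rad, forces in N, time in s.
With the tool pointing down it reaches from about 0.35 to 0.9 m from the base axis. Payload 19.9 kg.
Tool frame: the origin (TCP) lies on the centre line of the jaws, within the pads' length; the fingertips stand env.tcp_to_tips ahead of it and the grasp point (between the pads) lies 11 mm behind it (env.tcp_to_tips is the distance from the TCP to the fingertips, in m); z points along the fingers, y is the direction in which the jaws open and shut (so a half turn about z gives the same grasp; the last joint's range is limited). The gripper opens to 94 mm and grips with 3 to 60 N. Pads are 16 mm wide; open, the fingers measure 119 mm over their backs; the gripper's body (75 mm by 177 mm) begins 78 mm behind the grasp point.
Start: joints at [1.077, 0.417, -0.01, 1.614, 0.005, 1.111, -0.053], TCP at [0.273, -0.562, 0.18] pointing down, gripper open.
Joint ranges: [-2.81, 2.81], [-0.39, 2.02], [-1.27, 1.25], [0.06, 2.57], [-1.19, 4.33], [0.19, 2], [-2.82, 2.82]. Speed limits (rad/s): [1.89, 1.89, 2.39, 2.39, 3.01, 3.01, 3.01].

INTERFACE

Orientations are given as a rotation vector (axis times angle).
In Python, from station import env gives the robot as it stands.
- The arm moves only by the shell command python3 -m crank 'ROWS'. ROWS is JSON, one flat list of numbers, 7 for each row, row after row: the finger opening in cm, from 0 to 9.4, then the shift along the world's x, y, z in cm, then the turn, a rotation vector about the world's x, y, z in degrees. A call has 1 to 12 rows; each row is the pose to reach, as a shift and turn from the pose commanded when the call began; what a row does not reach only later rows make up. A row lasts 1/10 s, in which the tool goes at most 50 mm and 8.59 degrees, less where a joint would pass 70% of its speed; a pose out of reach is approached as far as the arm can. A call with a gripper value outside its range is refused whole. The fingers move at their own pace and stop on an object; the grip force is fixed at half the most. Time passes only in rows, so rows that repeat a pose let the fingers close. It gives the time, the measured TCP pose, the force and the opening at its end, in the units of the state.
- env.get_obs(): the state, without advancing time (a new reading comes with each control period).
- env.capture(name): name is "scene" or "top" or "wrist"; returns the picture (480x640x3 uint8, blue, green, red); there is no depth.
- env.camera_info(name): a dict with "camera_matrix" (3x3 intrinsics, pixels), "distortion" ([k1, k2, p1, p2, k3] as OpenCV has them; the pictures are not rectified), "R" (3x3) and "t" (3): a world point X has camera coordinates R X + t. Camera axes: x right, y down, z forward; pixel columns grow to the right and rows downward; lengths in m; the calibration is good to about 2 mm. A picture is of the moment at which its call begins: read the wrist's pose just before it. camera_info takes no time and is no camera call; for the wrist camera it gives the pose at the moment of the call.
- env.job_done(): hands the job in, once; it reports no verdict.
The state is a dict: "clock": time; "joint_pos": joint angles; "joint_vel": joint speeds; "joint_efforts": joint torques, N m; "tool_pos": TCP position; "ee_rot": TCP orientation; "wrist_force": force on the tool from outside, world axes, zero at the start; "ft_torque": the same for the moment, N m; "grip_width": finger opening in m.
Only numpy, scipy, OpenCV 4.12 (cv2) and the standard library are available. Lean on these libraries where they do the work, as an engineer would, in place of code of your own. Each camera call takes 0.05 s, during which the arm holds its last target.

TASK

Push the aluminium plate back flat against the steel fence and to the right along the grey ledge, until the whole blue band sticks out past the ledge's right end, but no more than about a centimetre of bare metal with it, so that its edge can be measured from above and below. Only push it with the fingertips, never lift or tip it, leave it lying flat along the fence, and leave the other things where they stand.

Things in the scene. Friction and masses are not known exactly. Their poses are not given: they have to be found in the camera images.
- ledge: Grey raised ledge fixed to the worktop; its flat top (the deck) is 50 mm above the worktop, 130 mm deep (x) and 280 mm long (y), open at the front and at both ends. Origin: on the worktop under its centre; its x points away from the robot, its y to the left along the ledge, z up. It stands turned by up to 0.25 rad. A straight steel fence runs along the whole far side: its front face is at x = +55 mm in this frame and its top stands 13 mm above the deck.
- ledge_end (a point): Middle of the top edge of the ledge's right end (ledge frame 0, -140, 50 mm); axes as the ledge's. The overhang is how far the plate reaches beyond this point to -y of the ledge.
- plate: Loose aluminium plate lying flat on the deck, 92 mm (its x) by 130 mm (its y) by 6 mm thick, about 0.2 kg, sliding freely with friction. Origin: centre of its underside. A 30 mm wide blue band covers its right (-y) end over the full width. It starts wholly on the deck, 5 to 20 mm in front of the fence and slightly askew.
- band_edge (a point): Middle of the plate's right edge, the outer edge of the blue band, half-way up its thickness (plate frame 0, -65, 3 mm); axes as the plate's.
- back_edge (a point): Middle of the plate's long far edge, the one that goes against the fence, half-way up its thickness (plate frame 46, 0, 3 mm); axes as the plate's.
- flange: Bystander, not to be moved: grey turned metal flange, 57 mm across, 24 mm high, on the worktop behind the ledge. Origin: centre of its underside.
- bracket: Bystander, not to be moved: light grey L-shaped machined bracket, 51 x 67 x 42 mm high, on the worktop behind the ledge. Origin: centre of its underside.
- bearing: Bystander, not to be moved: ball bearing with black seal, 35 mm across, 11 mm high, on the worktop in front of the ledge. Origin: centre of its underside.
- gauge_block: Bystander, not to be moved: small steel gauge block, 19 x 36 x 30 mm high, standing on the worktop in front of the ledge. Origin: centre of its underside.
- loupe: Bystander, not to be moved: black eye loupe, 34 mm across, 30 mm high, on the worktop off the right end of the ledge. Origin: centre of its underside.
- brass_fitting: Bystander, not to be moved: small brass fitting, 12 mm across, 23 mm high, on the worktop off the right end of the ledge. Origin: centre of its underside.
Mind the look-alikes: they are no part of the job. Leave any green, red or turquoise look-alike of the plate alone.

How it is judged:
By the outcome, as a careful person would: the job done as asked, in the order asked, and still so for the second after the job is handed in, with the robot touching nothing.
It also fails if it takes over 64 s, if anything falls off the work surface, if the arm or the gripper's body presses on something with over 40 N, if the wrist force passes 120 N, or if a joint passes its speed limit or range.

## Working session

There is one attempt and no reset: what is moved stays moved. The work goes in short steps, Python scripts to look and compute and a shell command to move; the robot and the scene stay as the last step left them, time stands still between calls to the robot, and variables do not carry over. Pictures are saved under pics/ and viewed, and the job is handed in when it is done.

```bash
mkdir -p pics; ls; python3 - <<'E'
from station import env
import cv2
print(env.get_obs(), env.tcp_to_tips)
for n in ("scene","top"):
    cv2.imwrite(f"pics/{n}0.png",env.capture(n)); i=env.camera_info(n); print(n,i)
E
```

```text
pics
{'clock': 0.0, 'joint_pos': array([ 1.07751412,  0.4179719 , -0.01031394,  1.61416381,  0.00469348,
        1.1107186 , -0.05299405]), 'joint_vel': array([ 0.00246846,  0.00021644,  0.00035036, -0.00047104, -0.00133955,
        0.00191532,  0.00118003]), 'joint_efforts': array([-7.78009726e-04, -8.51265049e+01,  6.37975093e-01, -4.25983500e+01,
       -4.89873555e-02,  1.88822328e-02,  8.42127315e-05]), 'tool_pos': array([ 0.27267016, -0.56192631,  0.17983091]), 'ee_rot': array([-3.06061756e+00, -7.03404993e-01,  5.59727674e-04]), 'wrist_force': array([-0.49077846, -0.50798699,  0.65815703]), 'ft_torque': array([-0.01337035, -0.02403845, -0.00957231]), 'grip_width': 0.09419952784414132} 0.008
scene {'camera_matrix': array([[443.92925545,   0.        , 321.24858303],
       [  0.        , 443.92925545, 237.25967228],
       [  0.        ,   0.        ,   1.        ]]), 'distortion': array([0.02104609, 0.        , 0.        , 0.        , 0.        ]), 'R': array([[-0.49839117, -0.86690282,  0.00925984],
       [-0.56822845,  0.31857619, -0.75869997],
       [ 0.65476918, -0.38339107, -0.6513744 ]]), 't': array([0.09913642, 0.45686327, 0.39941075])}
top {'camera_matrix': array([[567.08540626,   0.        , 317.43381271],
       [  0.        , 567.08540626, 240.57551098],
       [  0.        ,   0.        ,   1.        ]]), 'distortion': array([-0.08803662,  0.        ,  0.        ,  0.        ,  0.        ]), 'R': array([[ 0.01825334, -0.99976437, -0.01174795],
       [-0.99361374, -0.01682999, -0.11157281],
       [ 0.11134881,  0.0137095 , -0.99368682]]), 't': array([-0.22794295,  0.59945146,  1.26574712])}
```

View pics/scene0.png

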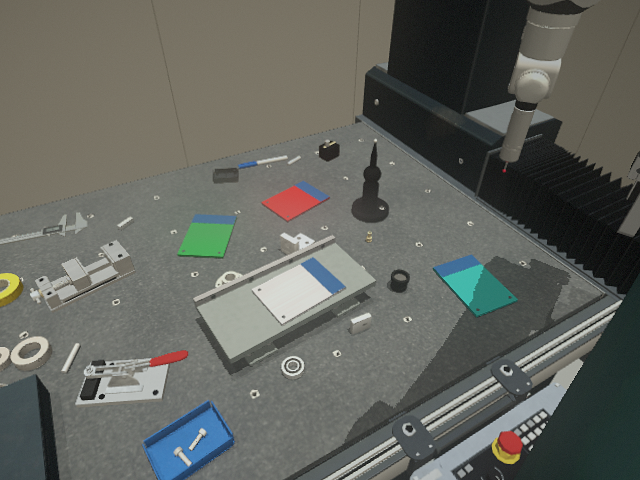

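View pics/top0.png

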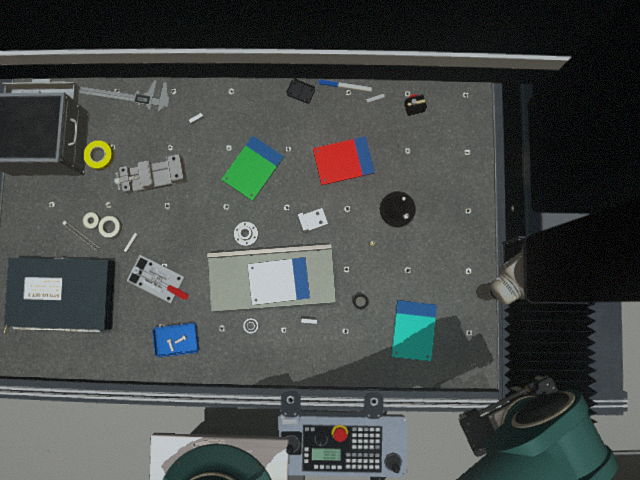

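The top view shows the plate, silver with a blue band, on the grey ledge at about (279,281). The look-alikes lie on the worktop: green (252,168), red (343,160) and turquoise (413,330). Only the silver one on the ledge fits the description, so I'll confirm it in an enlarged crop.

```bash
python3 - <<'E'
import cv2
a=cv2.imread("pics/top0.png")[232:332,195:355]
cv2.imwrite("pics/topc.png",cv2.resize(a,None,fx=5,fy=5,interpolation=cv2.INTER_CUBIC))
a=cv2.imread("pics/scene0.png")[225:375,180:390]
cv2.imwrite("pics/scenec.png",cv2.resize(a,None,fx=3.8,fy=3.8,interpolation=cv2.INTER_CUBIC))
E
```

```text
(no output)
```

View pics/topc.png

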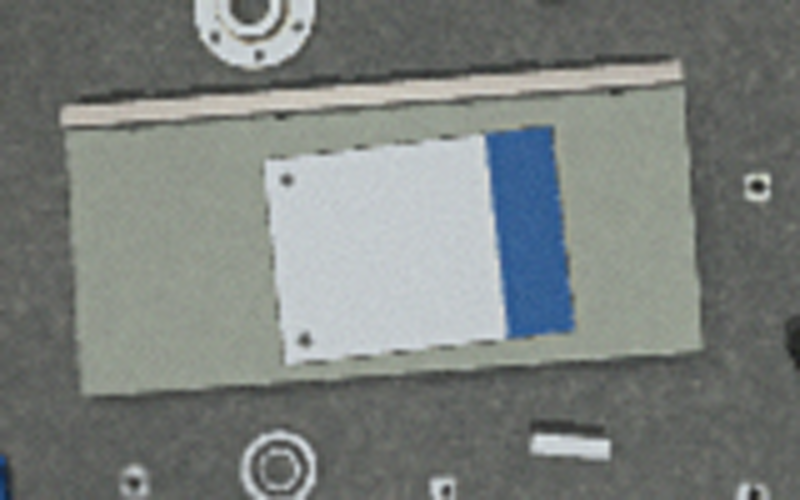

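View pics/scenec.png

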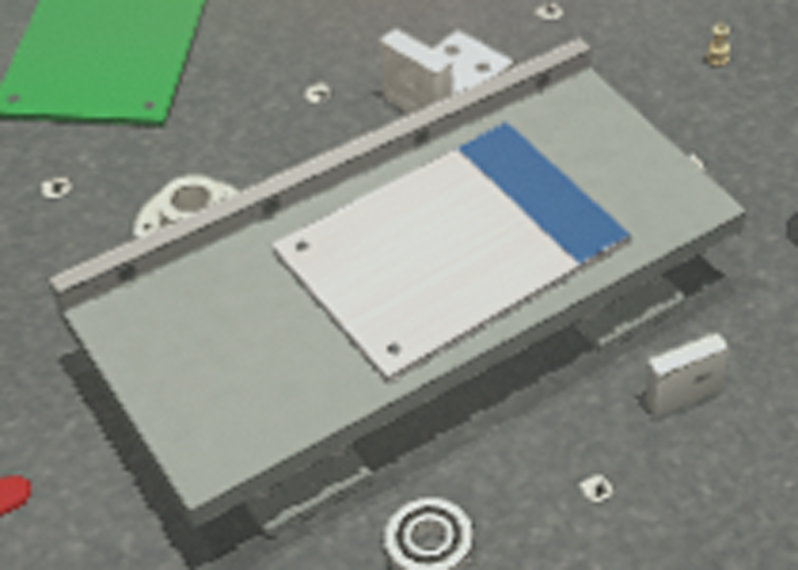

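The crop confirms it: a bare aluminium plate with a blue band at its right end, slightly askew and in front of the fence. Next I'll fit the ledge and plate poses from both views.

```bash
cat > h.py <<'E'
import numpy as np, cv2
from scipy.optimize import least_squares
from station import env
def proj(P,i):
    r,_=cv2.Rodrigues(i["R"]); return cv2.projectPoints(np.float64(P).reshape(-1,1,3),r,np.float64(i["t"]),i["camera_matrix"],i["distortion"])[0].reshape(-1,2)
def ray(uv,i,z):
    n=cv2.undistortPoints(np.float64(uv).reshape(-1,1,2),i["camera_matrix"],i["distortion"]).reshape(-1,2)
    R=i["R"];c=-R.T@i["t"];d=np.c_[n,np.ones(len(n))]@R; return c+d*((z-c[2])/d[:,2])[:,None]
def tf(p,L):
    L=np.float64(L);c,s=np.cos(p[2]),np.sin(p[2]);return np.c_[p[0]+c*L[:,0]-s*L[:,1],p[1]+s*L[:,0]+c*L[:,1],L[:,2]]
def fit(views,L,x0=(.55,.1,.05)):
    f=lambda p:np.concatenate([(proj(tf(p,L[k]),i)-uv).ravel() for k,(uv,i) in enumerate(views)])
    r=least_squares(f,x0); return r.x,np.abs(r.fun).reshape(-1,2).max(1)
def crop(uv,s,o): return (np.float64(uv)+.5)/s-.5+np.float64(o)
def rel(led,p):
    c,s=np.cos(led[2]),np.sin(led[2]);d=p[:2]-led[:2];return np.array([c*d[0]+s*d[1],-s*d[0]+c*d[1],p[2]-led[2]])
LED=[[-.065,.14,.05],[-.065,-.14,.05],[.065,.14,.063],[.065,-.14,.063]]
PLA=[[.046,.065,.056],[.046,-.065,.056],[-.046,-.065,.056],[-.046,.065,.056]]
E
python3 - <<'E'
from h import *
t=env.camera_info("top");s=env.camera_info("scene")
lt=crop([[83,396],[702,350],[61,105],[682,60]],5,(195,232)); ls=crop([[193,510],[744,212],[52,280],[583,40]],3.8,(180,225))
pt=crop([[264,158],[553,126],[574,332],[286,365]],5,(195,232)); ps=crop([[274,246],[506,123],[631,237],[390,374]],3.8,(180,225))
for nm,V,W in(("top",[(lt,t)],[(pt,t)]),("scene",[(ls,s)],[(ps,s)]),("both",[(lt,t),(ls,s)],[(pt,t),(ps,s)])):
    l,e=fit(V,[LED]*2);p,e2=fit(W,[PLA]*2);print(nm,l.round(4),e.round(1),p.round(4),e2.round(1),"rel",rel(l,p).round(4))
print("loupe,brass,gauge,bearing,flange,bracket", ray([[361,301],[373,243],[309,321],[251,326],[246,233],[313,219]],t,0.02).round(3))
E
```

```text
top [ 0.5166 -0.115   0.0914] [0.4 0.5 0.3 0.2] [ 0.5093 -0.1322  0.1301] [0.2 0.1 0.2 0.2] rel [-0.0088 -0.0164  0.0387]
scene [ 0.5126 -0.1159  0.0918] [0.8 1.6 0.6 0.9] [ 0.506  -0.1326  0.1404] [0.6 0.4 0.6 0.9] rel [-0.0081 -0.016   0.0486]
both [ 0.5144 -0.1158  0.0922] [1.  1.1 1.1 0.7 1.  1.1 1.1 1.4] [ 0.5076 -0.1326  0.1364] [1.2 0.8 0.5 0.7 1.1 0.8 1.1 0.8] rel [-0.0084 -0.0162  0.0441]
loupe,brass,gauge,bearing,flange,bracket [[ 0.468 -0.319  0.02 ]
 [ 0.601 -0.346  0.02 ]
 [ 0.42  -0.201  0.02 ]
 [ 0.406 -0.069  0.02 ]
 [ 0.62  -0.051  0.02 ]
 [ 0.655 -0.206  0.02 ]]
```

Both views agree to a few mm. The ledge is at (0.515, -0.1155), yaw 0.092. In the ledge frame the plate is at (-8.5, -16) mm, askew by about 0.042 rad.

I'll push its front edge square with both open fingertips, then push its left edge along the fence with the jaws closed. First I'll travel high and align the jaws with the ledge.

```bash
python3 -m crank '[9.4,4,10,0,0,0,-7, 9.4,8,20,0,0,0,-14, 9.4,12,30,0,0,0,-20.6, 9.4,16.4,42.3,0,0,0,-20.6, 9.4,16.4,42.3,0,0,0,-20.6, 9.4,16.4,42.3,0,0,0,-20.6, 9.4,16.4,42.3,0,0,0,-20.6, 9.4,16.4,42.3,0,0,0,-20.6, 9.4,16.4,42.3,0,0,0,-20.6, 9.4,16.4,42.3,0,0,0,-20.6, 9.4,16.4,42.3,0,0,0,-20.6, 9.4,16.4,42.3,0,0,0,-20.6]'
```

```text
clock: 1.3
tool_pos: [0.4364, -0.1402, 0.1803]
ee_rot: [3.138, 0.143, -0.001]
wrist_force: [-0.1, -1.0, 0.2]
grip_width: 0.094
```

```bash
python3 - <<'E'
from h import *
i=env.camera_info("wrist");a=env.capture("wrist");cv2.imwrite("pics/w1.png",a)
np.savez("w1.npz",**{k:np.array(v) for k,v in i.items()})
l=np.array([.515,-.1155,.092]);p=np.array([.508,-.1325,.136])
print(proj(tf(l,LED),i).round(),proj(tf(p,PLA),i).round())
E
```

```text
[[125. 206.]
 [469. 205.]
 [ 98.  32.]
 [490.  30.]] [[225.  74.]
 [402.  65.]
 [402. 190.]
 [236. 197.]]
```

View pics/w1.png

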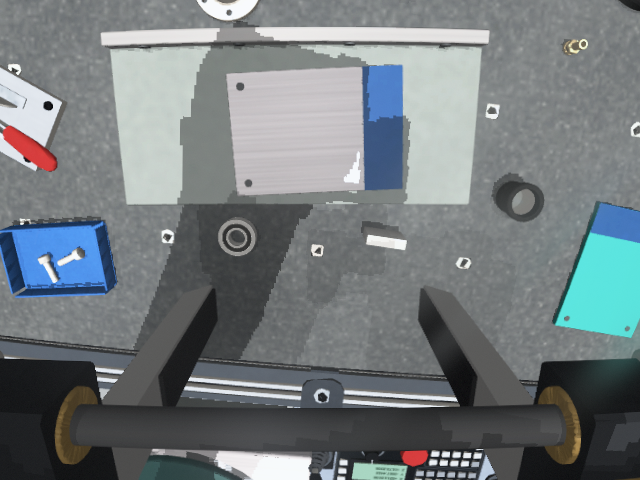

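The wrist view shows the plate corners at (227,73), (403,65), (404,189), (237,196) and the ledge's front corners at (127,204) and (470,203). All are within about 2 px of the prediction. Fingers, bearing and gauge block are clear. Now I'll descend in front of the ledge.

```bash
python3 - <<'E'
from h import *
i=dict(np.load("w1.npz"))
l,e=fit([(np.float64([[127,204],[470,203],[102,33],[489,31]]),i)],[LED]);p,e2=fit([(np.float64([[227,73],[403,65],[404,189],[237,196]]),i)],[PLA])
print(l.round(4),e.round(1),p.round(4),e2.round(1),rel(l,p).round(4))
E
python3 -m crank '[9.4,0,0.1,-5,0,0,0, 9.4,0,0.1,-9,0,0,0, 9.4,0,0.1,-11,0,0,0, 9.4,0,0.1,-12,0,0,0, 9.4,0,0.1,-12,0,0,0, 9.4,0,0.1,-12,0,0,0]'
```

```text
[ 0.5153 -0.1167  0.0933] [1.6 1.9 2.  2.3] [ 0.5087 -0.1337  0.1355] [0.5 0.7 0.8 0.6] [-0.0082 -0.0163  0.0422]
clock: 1.95
tool_pos: [0.4374, -0.1389, 0.0613]
ee_rot: [3.138, 0.144, 0.001]
wrist_force: [0.0, 0.0, 0.2]
grip_width: 0.0941
```

```bash
python3 -m crank '[9.4,0.5,0.05,-0.1,0,0,0, 9.4,1,0.1,-0.1,0,0,0, 9.4,1.3,0.12,-0.1,0,0,0, 9.4,1.6,0.15,-0.1,0,0,0, 9.4,1.8,0.17,-0.1,0,0,0, 9.4,2,0.19,-0.1,0,0,0, 9.4,2.2,0.2,-0.1,0,0,0, 9.4,2.4,0.22,-0.1,0,0,0, 9.4,2.6,0.24,-0.1,0,0,0, 9.4,2.8,0.26,-0.1,0,0,0]'
python3 - <<'E'
from h import *
cv2.imwrite("pics/w2.png",env.capture("wrist"));cv2.imwrite("pics/t2.png",env.capture("top")); print(env.get_obs()["wrist_force"])
E
```

```text
clock: 2.95
tool_pos: [0.465, -0.1357, 0.0594]
ee_rot: [-3.138, -0.145, 0.0]
wrist_force: [-0.5, 0.5, -0.4]
grip_width: 0.0941
[ 0.07332906 -0.16438054 -0.23380715]
```

View pics/w2.png

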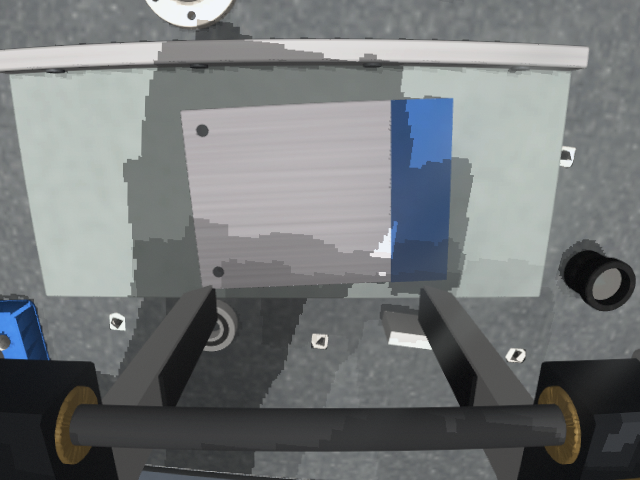

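```bash
python3 - <<'E'
from h import *
i=env.camera_info("wrist")
p,e2=fit([(np.float64([[181,111],[453,98],[446,280],[203,290]]),i)],[PLA])
l=np.array([.515,-.116,.0925]);print(p.round(4),e2.round(1),rel(l,p).round(4)); print(proj(tf(l,LED),i).round())
o=env.get_obs();tp=o["tool_pos"];print(tp,rel(l,np.r_[tp[:2],0]))
R,_=cv2.Rodrigues(o["ee_rot"])
for y in(-.047,.047):
  for x in(-.008,0,.008): print(proj([tp+R@[x,y,.008]],i).round())
E
```

```text
[ 0.5086 -0.1331  0.1376] [1.2 0.9 1.1 0.8] [-0.008  -0.0164  0.0451]
[[ 45. 298.]
 [540. 299.]
 [-14.  51.]
 [591.  47.]]
[ 0.46513333 -0.13563614  0.05944191] [-0.05146724 -0.01494611 -0.0925    ]
[[231. 292.]]
[[230. 278.]]
[[229. 264.]]
[[404. 292.]]
[[405. 278.]]
[[406. 264.]]
```

```bash
python3 - <<'E'
from h import *
a=cv2.imread("pics/w2.png")[250:420,90:550]
a=cv2.convertScaleAbs(a,alpha=1.6,beta=20)
cv2.imwrite("pics/w2c.png",cv2.resize(a,None,fx=1.7,fy=1.7,interpolation=cv2.INTER_CUBIC))
i=env.camera_info("wrist");o=env.get_obs();tp=o["tool_pos"];R,_=cv2.Rodrigues(o["ee_rot"])
print(i["camera_matrix"][0,0], "cam in tool",R.T@(-i["R"].T@i["t"]-tp))
for z in (-.07,-.04,-.02,0,.008): print(z,[proj([tp+R@[x,y,z]],i).round()[0].tolist() for y in(.047,.0595) for x in(-.008,.008)])
a=cv2.imread("pics/t2.png")[222:342,195:355]
cv2.imwrite("pics/t2c.png",cv2.resize(a,None,fx=5,fy=5,interpolation=cv2.INTER_CUBIC))
E
```

```text
423.24241311811005 cam in tool [ 8.20567645e-02 -4.62143660e-05 -2.03982958e-01]
-0.07 [[445.0, 375.0], [449.0, 336.0], [478.0, 374.0], [483.0, 336.0]]
-0.04 [[425.0, 335.0], [428.0, 301.0], [454.0, 335.0], [457.0, 301.0]]
-0.02 [[415.0, 315.0], [418.0, 284.0], [441.0, 315.0], [444.0, 284.0]]
0 [[407.0, 298.0], [409.0, 269.0], [431.0, 298.0], [433.0, 269.0]]
0.008 [[404.0, 292.0], [406.0, 264.0], [427.0, 292.0], [429.0, 264.0]]
```

View pics/w2c.png

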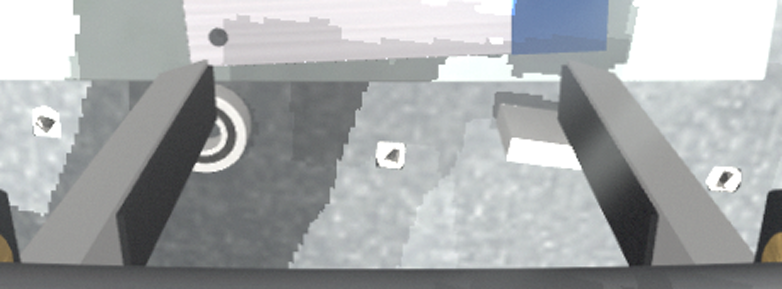

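View pics/t2c.png

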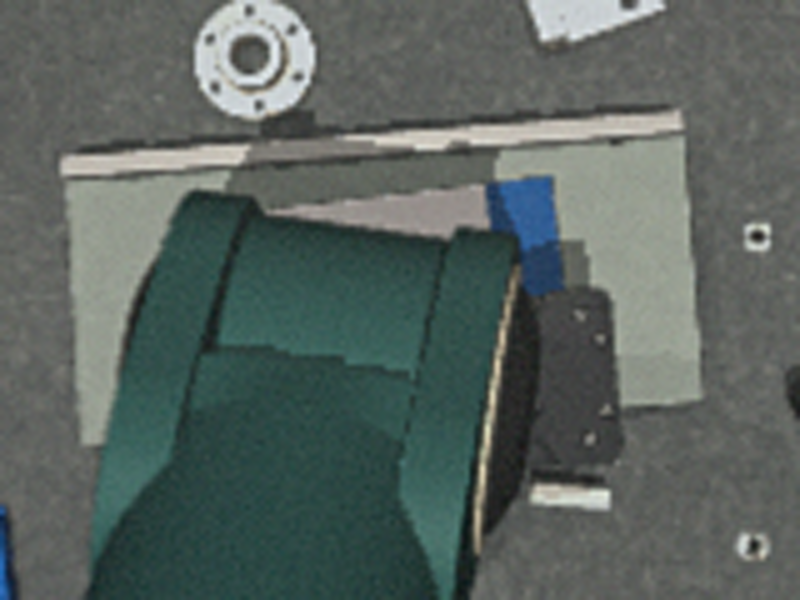

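The plate hasn't moved (the fit repeats) and there was no force, although on paper the tips should have touched. In the wrist image the tips end at about (420,288). With a 94 mm opening that puts them about 20 mm behind the TCP, well above the plate. The tips may retract as the gripper opens. I'll rise, then look at the fingers half closed and fully closed.

```bash
python3 -m crank '[9.4,-1.5,0,2,0,0,0, 9.4,-2.5,-0.2,4,0,0,0, 5,-2.5,-0.2,4,0,0,0, 5,-2.5,-0.2,4,0,0,0, 5,-2.5,-0.2,4,0,0,0, 5,-2.5,-0.2,4,0,0,0, 5,-2.5,-0.2,4,0,0,0, 5,-2.5,-0.2,4,0,0,0]'
cat > look.py <<'E'
import sys
from h import *
n=sys.argv[1];i=env.camera_info("wrist");o=env.get_obs();a=env.capture("wrist");cv2.imwrite(f"pics/{n}.png",a)
tp=o["tool_pos"];R,_=cv2.Rodrigues(o["ee_rot"]);w=o["grip_width"]/2;print(tp.round(4),w,o["wrist_force"].round(1))
for z in (-.04,-.03,-.02,-.01,0,.008): print(z,[proj([tp+R@[x,y,z]],i).round()[0].tolist() for y in(w,w+.0125) for x in(-.008,.008)])
E
python3 look.py w3
python3 -m crank '[0,0,0,0,0,0,0, 0,0,0,0,0,0,0, 0,0,0,0,0,0,0, 0,0,0,0,0,0,0, 0,0,0,0,0,0,0, 0,0,0,0,0,0,0]'
python3 look.py w4
```

```text
clock: 3.85
tool_pos: [0.4398, -0.1376, 0.0991]
ee_rot: [-3.138, -0.145, 0.001]
wrist_force: [0.1, -0.3, -0.1]
grip_width: 0.0513
[ 0.4398 -0.1376  0.0991] 0.02563197895111227 [ 0.1 -0.3 -0.1]
-0.04 [[377.0, 336.0], [378.0, 302.0], [405.0, 335.0], [408.0, 302.0]]
-0.03 [[374.0, 325.0], [375.0, 292.0], [401.0, 325.0], [403.0, 292.0]]
-0.02 [[371.0, 315.0], [372.0, 284.0], [397.0, 315.0], [399.0, 284.0]]
-0.01 [[369.0, 306.0], [370.0, 276.0], [393.0, 306.0], [395.0, 276.0]]
0 [[366.0, 298.0], [367.0, 269.0], [390.0, 298.0], [392.0, 269.0]]
0.008 [[365.0, 292.0], [366.0, 264.0], [388.0, 292.0], [389.0, 264.0]]
clock: 4.5
tool_pos: [0.4398, -0.1377, 0.0994]
ee_rot: [-3.138, -0.145, 0.0]
wrist_force: [0.2, -0.8, -0.3]
grip_width: 0.0057
[ 0.4398 -0.1377  0.0994] 0.002865023377745916 [ 0.2 -0.8 -0.3]
-0.04 [[324.0, 336.0], [324.0, 302.0], [353.0, 336.0], [354.0, 302.0]]
-0.03 [[324.0, 325.0], [324.0, 292.0], [351.0, 325.0], [352.0, 292.0]]
-0.02 [[323.0, 315.0], [324.0, 284.0], [350.0, 315.0], [350.0, 284.0]]
-0.01 [[323.0, 306.0], [323.0, 276.0], [348.0, 306.0], [349.0, 276.0]]
0 [[323.0, 298.0], [323.0, 269.0], [347.0, 298.0], [347.0, 269.0]]
0.008 [[323.0, 292.0], [323.0, 264.0], [346.0, 292.0], [346.0, 264.0]]
```

View pics/w3.png

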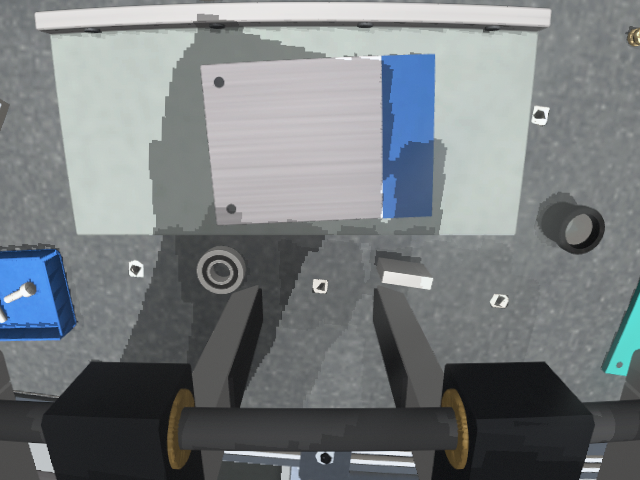

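View pics/w4.png

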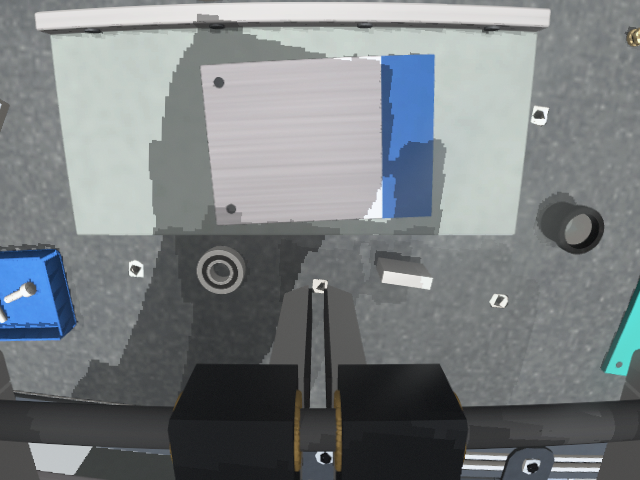

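The tips sit at row 288 at every opening, with no arcing, which puts them about 25 mm *behind* the TCP and not 8 mm ahead. I'll settle it by a gentle touch-down on bare deck, well left of the plate, with the fingers closed.

```bash
python3 -m crank '[0,2,4,0,0,0,0, 0,4,8,0,0,0,0, 0,6.5,13.1,0,0,0,0, 0,6.5,13.1,-1.5,0,0,0, 0,6.5,13.1,-3,0,0,0, 0,6.5,13.1,-3.7,0,0,0, 0,6.5,13.1,-3.7,0,0,0]'; python3 look.py w5
```

```text
clock: 5.25
tool_pos: [0.5042, -0.007, 0.0616]
ee_rot: [-3.138, -0.144, 0.003]
wrist_force: [-0.0, 0.0, 0.2]
grip_width: 0.0003
[ 0.5042 -0.007   0.0616] 0.00016508007922602213 [-0.   0.   0.2]
-0.04 [[318.0, 336.0], [318.0, 302.0], [347.0, 336.0], [347.0, 302.0]]
-0.03 [[318.0, 325.0], [318.0, 292.0], [345.0, 325.0], [346.0, 292.0]]
-0.02 [[318.0, 315.0], [318.0, 284.0], [344.0, 315.0], [345.0, 284.0]]
-0.01 [[318.0, 306.0], [318.0, 276.0], [343.0, 306.0], [343.0, 276.0]]
0 [[318.0, 298.0], [318.0, 269.0], [342.0, 298.0], [342.0, 269.0]]
0.008 [[318.0, 292.0], [318.0, 264.0], [341.0, 292.0], [341.0, 264.0]]
```

View pics/w5.png

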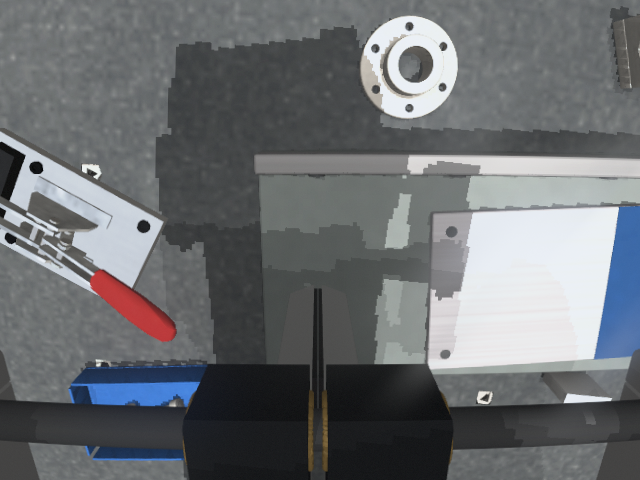

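The fingertips are over bare deck, tip at (318,288), and the plate's left edge is at column 430. I'll feel downward in small steps.

```bash
python3 -m crank '[0,0,0,-0.4,0,0,0, 0,0,0,-0.8,0,0,0, 0,0,0,-0.8,0,0,0]'; python3 -m crank '[0,0,0,-0.4,0,0,0, 0,0,0,-0.8,0,0,0, 0,0,0,-0.8,0,0,0]';python3 -m crank '[0,0,0,-0.2,0,0,0, 0,0,0,-0.4,0,0,0, 0,0,0,-0.4,0,0,0]'
```

```text
clock: 5.6
tool_pos: [0.5047, -0.0069, 0.0542]
ee_rot: [-3.138, -0.144, 0.0]
wrist_force: [0.1, -0.4, -0.6]
grip_width: 0.0001
clock: 5.9
tool_pos: [0.5045, -0.0066, 0.0459]
ee_rot: [-3.138, -0.145, 0.001]
wrist_force: [-0.5, -0.1, 0.2]
grip_width: 0.0006
clock: 6.2
tool_pos: [0.5047, -0.0067, 0.0422]
ee_rot: [-3.138, -0.145, 0.0]
wrist_force: [-0.0, -0.2, -0.0]
grip_width: 0.0006
```

```bash
python3 -m crank '[0,0,0,-0.3,0,0,0, 0,0,0,-0.6,0,0,0, 0,0,0,-0.6,0,0,0]'; python3 -m crank '[0,0,0,-0.2,0,0,0, 0,0,0,-0.4,0,0,0, 0,0,0,-0.4,0,0,0]';python3 -m crank '[0,0,0,-0.15,0,0,0, 0,0,0,-0.3,0,0,0, 0,0,0,-0.3,0,0,0]'
```

```text
clock: 6.5
tool_pos: [0.5046, -0.0067, 0.036]
ee_rot: [-3.138, -0.145, 0.001]
wrist_force: [-0.7, 0.1, 0.4]
grip_width: 0.0004
clock: 6.8
tool_pos: [0.5047, -0.0066, 0.0322]
ee_rot: [-3.138, -0.145, 0.001]
wrist_force: [-0.1, 0.2, -0.2]
grip_width: 0.0007
clock: 7.1
tool_pos: [0.5047, -0.0067, 0.0292]
ee_rot: [-3.138, -0.145, 0.0]
wrist_force: [-0.8, -0.9, -0.0]
grip_width: 0.0008
```

```bash
python3 -m crank '[0,0,0,-0.1,0,0,0, 0,0,0,-0.2,0,0,0, 0,0,0,-0.2,0,0,0]'; python3 look.py w6; python3 - <<'E'
import cv2
a=cv2.imread("pics/w6.png")[220:420,220:420]
cv2.imwrite("pics/w6c.png",cv2.resize(cv2.convertScaleAbs(a,alpha=2,beta=20),None,fx=3,fy=3))
E
```

```text
clock: 7.4
tool_pos: [0.5048, -0.0067, 0.0273]
ee_rot: [-3.138, -0.145, 0.0]
wrist_force: [0.1, 0.5, -0.6]
grip_width: 0.0009
[ 0.5048 -0.0067  0.0273] 0.00045118893160482604 [ 0.1  0.5 -0.6]
-0.04 [[319.0, 336.0], [319.0, 302.0], [347.0, 336.0], [348.0, 302.0]]
-0.03 [[318.0, 325.0], [319.0, 292.0], [346.0, 325.0], [347.0, 292.0]]
-0.02 [[318.0, 315.0], [318.0, 284.0], [345.0, 315.0], [345.0, 284.0]]
-0.01 [[318.0, 306.0], [318.0, 276.0], [343.0, 306.0], [344.0, 276.0]]
0 [[318.0, 298.0], [318.0, 269.0], [342.0, 298.0], [343.0, 269.0]]
0.008 [[318.0, 292.0], [318.0, 264.0], [341.0, 292.0], [342.0, 264.0]]
```

View pics/w6c.png

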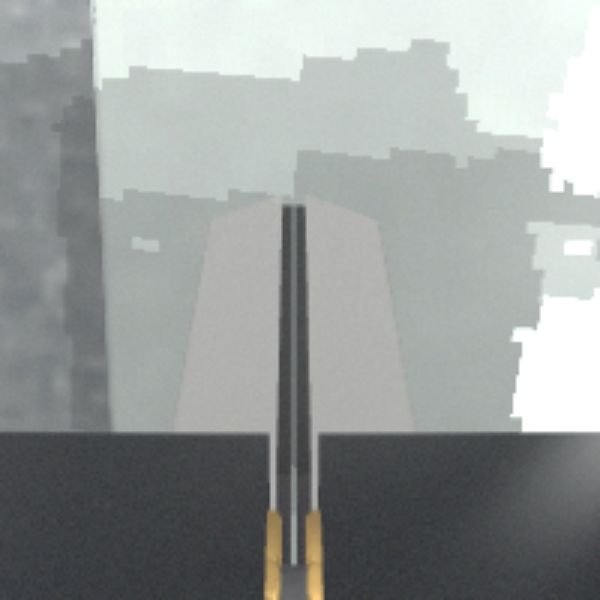

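```bash
for k in 1 2; do :; done; python3 -m crank '[0,0,0,-0.1,0,0,0, 0,0,0,-0.1,0,0,0]'; python3 -m crank '[0,0,0,-0.1,0,0,0, 0,0,0,-0.1,0,0,0]'; python3 -m crank '[0,0,0,-0.1,0,0,0, 0,0,0,-0.1,0,0,0]'
```

```text
clock: 7.65
tool_pos: [0.5049, -0.0067, 0.0264]
ee_rot: [-3.138, -0.145, 0.0]
wrist_force: [0.1, -1.0, 0.6]
grip_width: 0.0004
clock: 7.85
tool_pos: [0.5049, -0.0066, 0.0254]
ee_rot: [-3.138, -0.145, 0.0]
wrist_force: [-0.0, -0.2, 0.0]
grip_width: -0.0
clock: 8.05
tool_pos: [0.505, -0.0067, 0.0252]
ee_rot: [3.138, 0.145, 0.0]
wrist_force: [-5.7, -0.1, 19.4]
grip_width: 0.0007
```

Contact is firm at TCP z ≈ 0.0253, so the tips stand 25 mm behind the TCP, as the image said. With tips at 52 mm the TCP belongs at 0.0275. I'll go up, round to the front, open, and come down there.

```bash
python3 -m crank '[0,0,0,1.5,0,0,0, 4,0,0,3.5,0,0,0, 9.4,-3.5,-4,3.5,0,0,0, 9.4,-6.85,-8,3.5,0,0,0, 9.4,-6.85,-13.25,3.5,0,0,0, 9.4,-6.85,-13.25,3.5,0,0,0, 9.4,-6.85,-13.25,3.5,0,0,0, 9.4,-6.85,-13.25,2,0,0,0, 9.4,-6.85,-13.25,0.8,0,0,0, 9.4,-6.85,-13.25,0.3,0,0,0, 9.4,-6.85,-13.25,0.3,0,0,0]'; python3 look.py w7
```

```text
clock: 9.15
tool_pos: [0.436, -0.1383, 0.0267]
ee_rot: [-3.137, -0.147, 0.002]
wrist_force: [-0.5, -0.8, 0.7]
grip_width: 0.0773
[ 0.436  -0.1383  0.0267] 0.03865653126601505 [-0.5 -0.8  0.7]
-0.04 [[406.0, 335.0], [409.0, 302.0], [435.0, 335.0], [438.0, 301.0]]
-0.03 [[402.0, 325.0], [404.0, 292.0], [429.0, 324.0], [432.0, 292.0]]
-0.02 [[398.0, 315.0], [400.0, 284.0], [424.0, 315.0], [426.0, 284.0]]
-0.01 [[394.0, 306.0], [396.0, 276.0], [419.0, 306.0], [422.0, 276.0]]
0 [[391.0, 298.0], [393.0, 269.0], [415.0, 298.0], [417.0, 269.0]]
0.008 [[389.0, 292.0], [390.0, 264.0], [412.0, 292.0], [414.0, 264.0]]
```

View pics/w7.png

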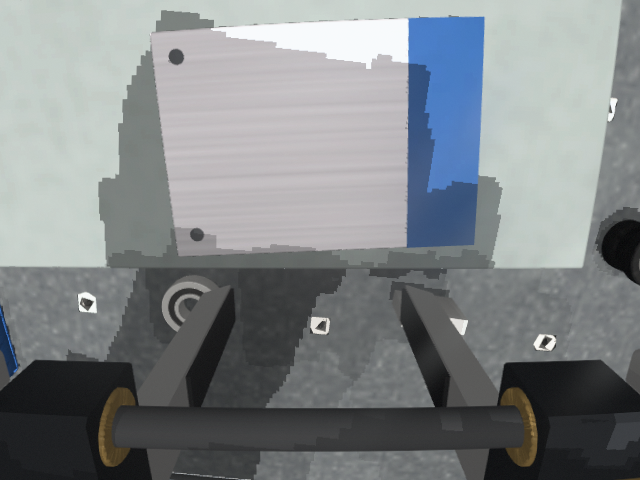

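```bash
python3 -m crank '[9.4,0.4,0.04,0,0,0,0, 9.4,0.8,0.07,0,0,0,0, 9.4,1.2,0.11,0,0,0,0, 9.4,1.5,0.14,0,0,0,0, 9.4,1.7,0.16,0,0,0,0, 9.4,1.9,0.18,0,0,0,0, 9.4,2.1,0.19,0,0,0,0, 9.4,2.3,0.21,0,0,0,0, 9.4,2.5,0.23,0,0,0,0, 9.4,2.7,0.25,0,0,0,0, 9.4,2.9,0.27,0,0,0,0, 9.4,3.0,0.28,0,0,0,0]'; python3 look.py w8 | head -1
```

```text
clock: 10.4
tool_pos: [0.4666, -0.1364, 0.0274]
ee_rot: [-3.138, -0.145, -0.0]
wrist_force: [-0.9, -0.9, -0.2]
grip_width: 0.0936
[ 0.4666 -0.1364  0.0274] 0.04681642406758467 [-0.9 -0.9 -0.2]
```

View pics/w8.png

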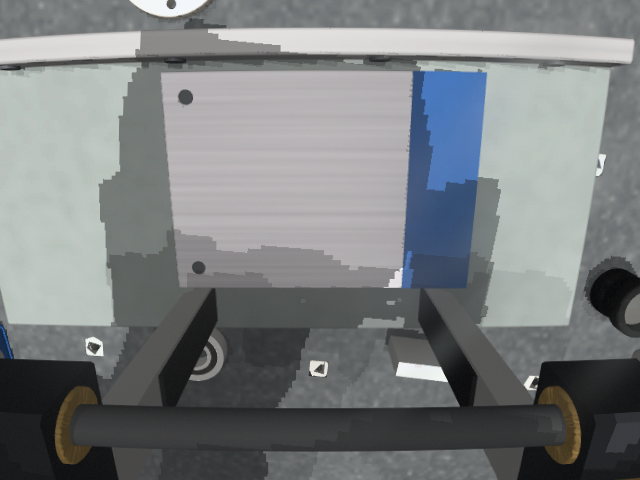

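The plate has squared up and moved back, with its front edge at row 288 touching both tips. A small gap to the fence remains (rows 62-71). I'll creep the last few mm and watch the force.

```bash
python3 -m crank '[9.4,0.1,0.01,0,0,0,0, 9.4,0.2,0.02,0,0,0,0, 9.4,0.3,0.03,0,0,0,0, 9.4,0.3,0.03,0,0,0,0]';python3 -m crank '[9.4,0.1,0.01,0,0,0,0, 9.4,0.1,0.01,0,0,0,0]';python3 -m crank '[9.4,0.1,0.01,0,0,0,0, 9.4,0.1,0.01,0,0,0,0]'; python3 look.py w9 | head -1
```

```text
clock: 10.85
tool_pos: [0.4696, -0.1361, 0.0274]
ee_rot: [-3.138, -0.145, -0.0]
wrist_force: [-0.8, 0.6, -0.3]
grip_width: 0.0938
clock: 11.05
tool_pos: [0.4704, -0.136, 0.0274]
ee_rot: [-3.138, -0.145, 0.0]
wrist_force: [-0.8, -0.2, 0.6]
grip_width: 0.094
clock: 11.25
tool_pos: [0.4712, -0.1359, 0.0274]
ee_rot: [-3.138, -0.145, 0.001]
wrist_force: [-2.3, -0.0, 2.4]
grip_width: 0.094
[ 0.4712 -0.1359  0.0274] 0.04701625004768198 [-2.3 -0.   2.4]
```

View pics/w9.png

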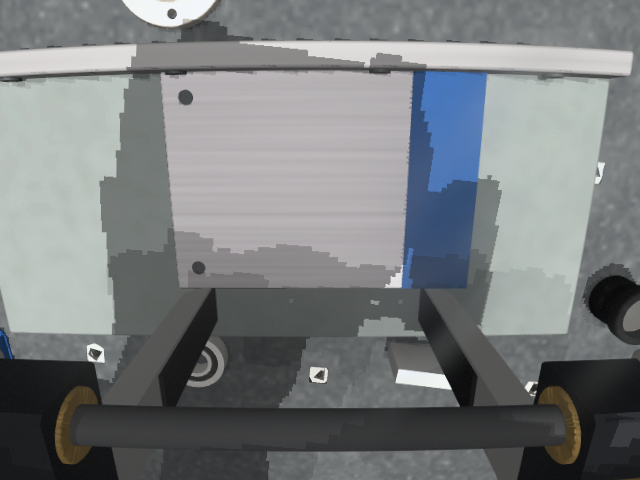

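```bash
python3 -m crank '[9.4,0.05,0.005,0,0,0,0, 9.4,0.05,0.005,0,0,0,0]';python3 -m crank '[9.4,0.05,0.005,0,0,0,0, 9.4,0.05,0.005,0,0,0,0]'; python3 look.py w10 | head -1
python3 - <<'E'
import cv2
a=cv2.imread("pics/w10.png")[40:110,130:530]
cv2.imwrite("pics/w10c.png",cv2.resize(a,None,fx=2,fy=4))
E
```

```text
clock: 11.5
tool_pos: [0.4712, -0.1359, 0.0273]
ee_rot: [-3.138, -0.145, 0.002]
wrist_force: [-6.6, 0.2, 4.8]
grip_width: 0.0944
clock: 11.7
tool_pos: [0.4713, -0.1359, 0.0273]
ee_rot: [-3.138, -0.144, 0.003]
wrist_force: [-8.6, -1.7, 6.3]
grip_width: 0.0941
[ 0.4713 -0.1359  0.0273] 0.04706091138471474 [-8.6 -1.7  6.3]
```

View pics/w10c.png

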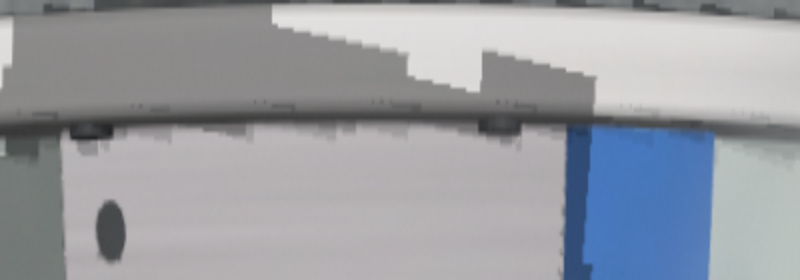

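It's flat against the fence, with 8.6 N at the tips and no gap in the crop. Now I'll measure the remaining travel, then back off.

```bash
python3 - <<'E'
from h import *
i=env.camera_info("wrist")
p,e=fit([(np.float64([[163,72],[487,72],[467,288],[179,288]]),i)],[PLA],(.53,-.13,.09));print("plate",p.round(4),e.round(1))
E=ray([[568,334],[606,82]],i,.05); print("ledge end pts",E.round(4))
th=.0923
u=np.array([-np.sin(th),np.cos(th)])
P=ray([[487,72],[467,288],[163,72],[179,288]],i,.056)
print("along-y: ledge end",E[:,:2]@u,"plate R,L",P[:,:2]@u, "tcp",env.get_obs()["tool_pos"][:2]@u)
print("x dir",P[:,:2]@[np.cos(th),np.sin(th)], env.get_obs()["tool_pos"][:2]@[np.cos(th),np.sin(th)])
E
python3 -m crank '[9.4,-0.5,-0.05,0,0,0,0, 9.4,-1,-0.1,0.5,0,0,0, 9.4,-1.5,-0.14,3,0,0,0, 6,-1.5,-0.14,5,0,0,0, 4,-1.5,-0.14,5,0,0,0, 0,-1.5,-0.14,5,0,0,0]'
```

```text
plate [ 0.5265 -0.1336  0.0912] [3.  2.2 0.8 0.5]
ledge end pts [[ 0.4647 -0.2609  0.05  ]
 [ 0.5818 -0.2479  0.05  ]]
along-y: ledge end [-0.30264341 -0.3004385 ] plate R,L [-0.24571303 -0.24614126 -0.11781358 -0.11642974] tcp -0.17874119418188533
x dir [0.55784992 0.46623067 0.55766546 0.46620881] 0.45678506232453736
clock: 12.35
tool_pos: [0.4576, -0.1373, 0.0778]
ee_rot: [3.138, 0.145, 0.002]
wrist_force: [-0.6, 0.2, -0.3]
grip_width: 0.0737
```

```bash
python3 -m crank '[0,0,4,0,0,0,0, 0,0,8,0,0,0,0, 0,3,10.1,0,0,0,0, 0,6,10.1,0,0,0,0, 0,6,10.1,0,0,0,0, 0,6,10.1,-1,0,0,0, 0,6,10.1,-3,0,0,0, 0,6,10.1,-4.5,0,0,0, 0,6,10.1,-5,0,0,0, 0,6,10.1,-5,0,0,0, 0,6,10.1,-5,0,0,0]'; python3 look.py w11 | head -1
```

```text
clock: 13.45
tool_pos: [0.517, -0.0363, 0.0274]
ee_rot: [-3.138, -0.145, 0.0]
wrist_force: [1.0, -0.7, 0.6]
grip_width: 0.0003
[ 0.517  -0.0363  0.0274] 0.00015066846059314185 [ 1.  -0.7  0.6]
```

View pics/w11.png

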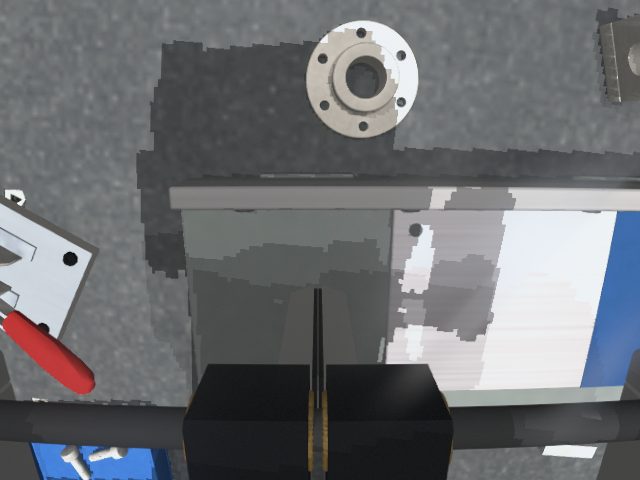

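```bash
python3 -m crank '[0,0.09,-1,0,0,0,0, 0,0.16,-1.7,0,0,0,0, 0,0.2,-2.2,0,0,0,0, 0,0.26,-2.8,0,0,0,0, 0,0.32,-3.5,0,0,0,0, 0,0.39,-4.2,0,0,0,0, 0,0.45,-4.9,0,0,0,0, 0,0.52,-5.6,0,0,0,0, 0,0.58,-6.3,0,0,0,0, 0,0.65,-7,0,0,0,0, 0,0.7,-7.6,0,0,0,0, 0,0.74,-8,0,0,0,0]'; python3 look.py w12 | head -1
```

```text
clock: 14.7
tool_pos: [0.5248, -0.1168, 0.0274]
ee_rot: [3.138, 0.144, 0.0]
wrist_force: [0.1, 2.8, 1.6]
grip_width: 0.0004
[ 0.5248 -0.1168  0.0274] 0.00018591978028443374 [0.1 2.8 1.6]
```

View pics/w12.png

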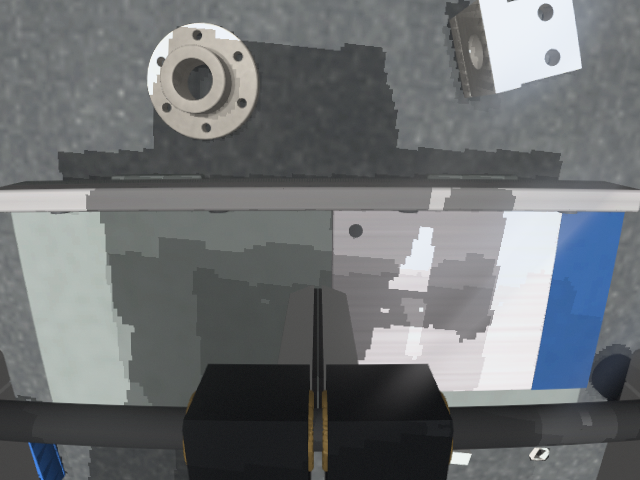

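```bash
python3 - <<'E'
from h import *
i=env.camera_info("wrist");th=.0923;u=np.array([-np.sin(th),np.cos(th)])
P=ray([[625,212],[588,388],[333,212]],i,.056);print(P[:,:2]@u, P[:,:2]@[u[1],-u[0]], env.get_obs()["tool_pos"][:2]@u)
cv2.imwrite("pics/t12.png",cv2.resize(env.capture("top")[222:342,195:355],None,fx=5,fy=5,interpolation=cv2.INTER_CUBIC))
cv2.imwrite("pics/s12.png",cv2.resize(env.capture("scene")[225:375,180:420],None,fx=3.3,fy=3.3,interpolation=cv2.INTER_CUBIC))
E
```

```text
[-0.301604   -0.30222757 -0.17180007] [0.556506   0.46561759 0.55590658] -0.16521851351132538
```

View pics/t12.png

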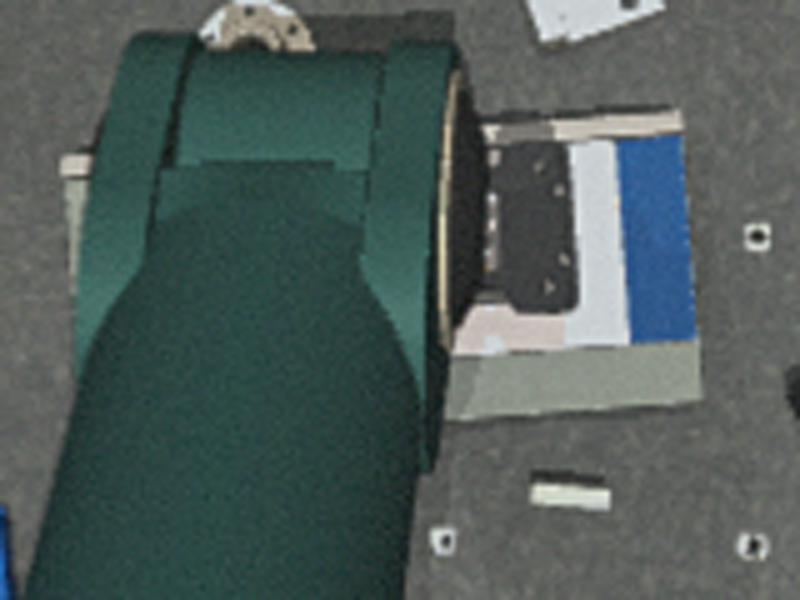

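View pics/s12.png

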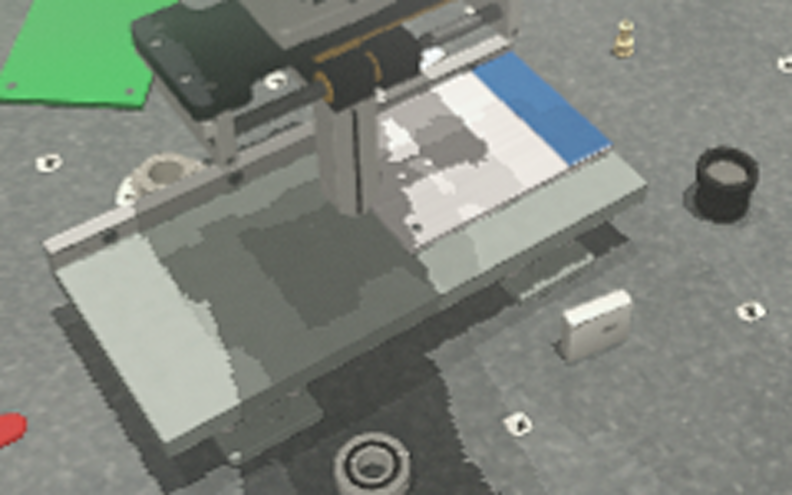

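The plate still lies along the fence and its right edge is now level with the ledge end: (682,137)-(697,342) against the end line (684,136)-(702,401). About 34 mm remain. I'll push 31 mm and measure again.

```bash
python3 -m crank '[0,0.03,-0.3,0,0,0,0, 0,0.06,-0.6,0,0,0,0, 0,0.09,-1,0,0,0,0, 0,0.13,-1.4,0,0,0,0, 0,0.17,-1.8,0,0,0,0, 0,0.2,-2.2,0,0,0,0, 0,0.23,-2.5,0,0,0,0, 0,0.26,-2.8,0,0,0,0, 0,0.28,-3,0,0,0,0, 0,0.29,-3.1,0,0,0,0, 0,0.29,-3.1,0,0,0,0]'; python3 look.py w13 | head -1;python3 - <<'E'
from h import *
cv2.imwrite("pics/t13.png",cv2.resize(env.capture("top")[222:342,195:355],None,fx=5,fy=5,interpolation=cv2.INTER_CUBIC))
E
```

```text
clock: 15.95
tool_pos: [0.5277, -0.1473, 0.0274]
ee_rot: [3.138, 0.145, -0.0]
wrist_force: [0.0, 0.2, 0.0]
grip_width: 0.0005
[ 0.5277 -0.1473  0.0274] 0.0002512134763585317 [0.  0.2 0. ]
```

View pics/t13.png

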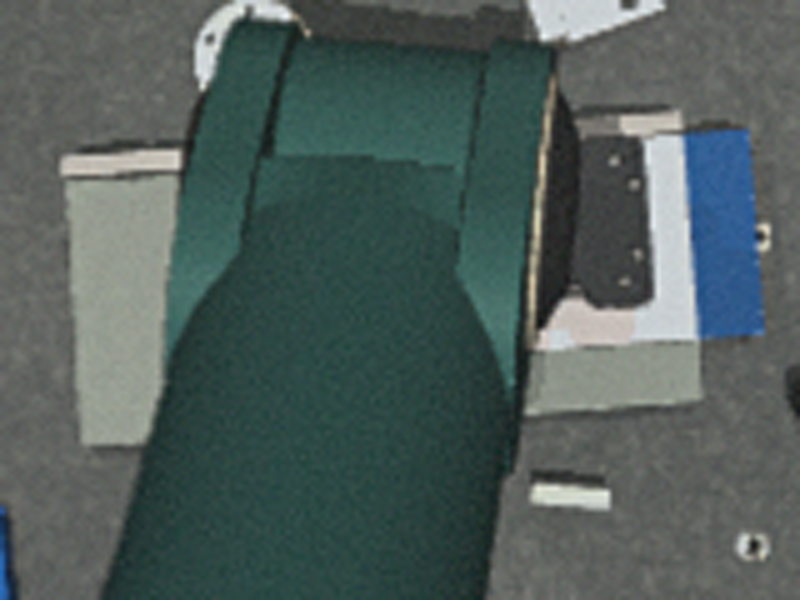

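View pics/w13.png

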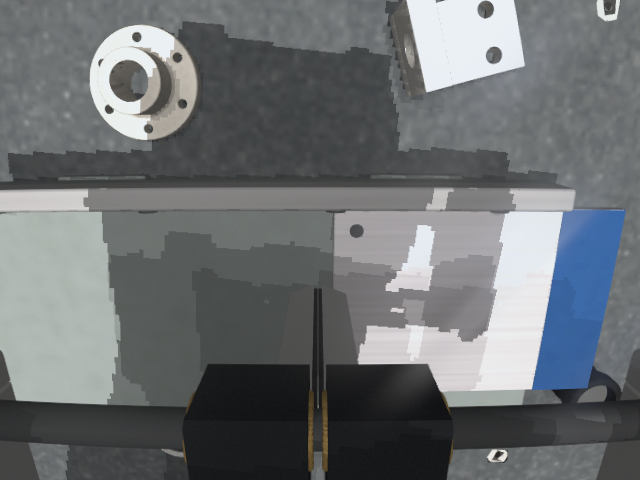

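The band's inner boundary, (685,133)-(698,338), now coincides with the ledge end, so the overhang is about 30 mm. I'll push 4.5 mm more to land mid-window.

```bash
python3 -m crank '[0,0.02,-0.2,0,0,0,0, 0,0.04,-0.4,0,0,0,0, 0,0.04,-0.45,0,0,0,0, 0,0.04,-0.45,0,0,0,0]'; python3 -m crank '[0,0,0.4,0,0,0,0, 0,-0.1,1.2,0,0,0,0, 0,-0.1,1.5,2,0,0,0, 0,-0.1,1.5,6,0,0,0, 0,-5,1.5,10,0,0,0, 0,-10,2,14,0,0,0, 0,-12,2,14,0,0,0, 0,-12,2,14,0,0,0]'; python3 look.py w14 | head -1;python3 - <<'E'
from h import *
cv2.imwrite("pics/t14.png",cv2.resize(env.capture("top")[222:342,195:355],None,fx=5,fy=5,interpolation=cv2.INTER_CUBIC))
E
```

```text
clock: 16.45
tool_pos: [0.5281, -0.1518, 0.0274]
ee_rot: [-3.138, -0.145, -0.0]
wrist_force: [0.6, 0.9, 1.0]
grip_width: 0.0004
clock: 17.25
tool_pos: [0.4054, -0.1317, 0.1697]
ee_rot: [3.136, 0.143, 0.004]
wrist_force: [1.5, -0.1, -0.8]
grip_width: 0.0008
[ 0.4054 -0.1317  0.1697] 0.0003793716012754891 [ 1.5 -0.1 -0.8]
```

View pics/t14.png

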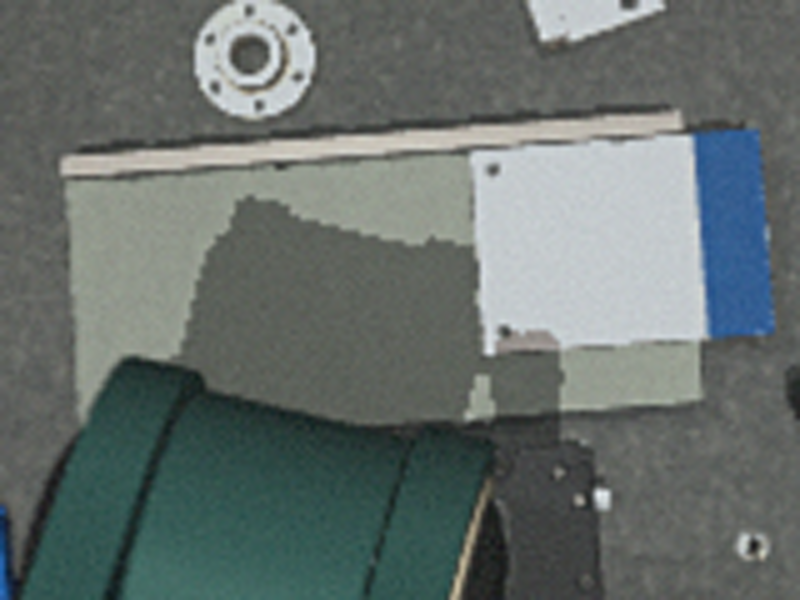

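View pics/w14.png

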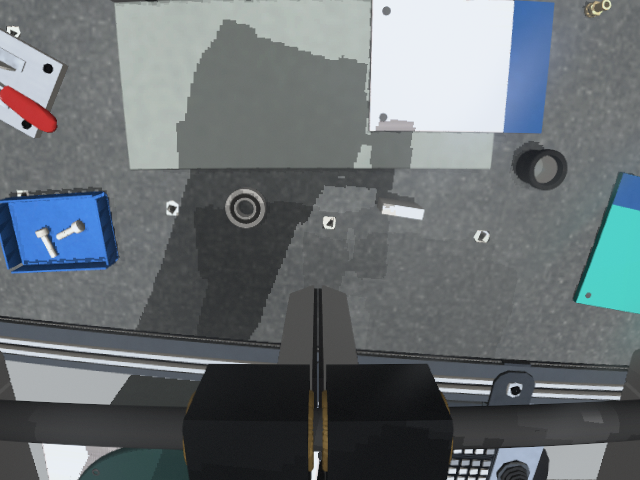

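```bash
python3 - <<'E'
from h import *
t=env.camera_info("top");a=env.capture("top");cv2.imwrite("pics/t15.png",a)
p,e=fit([(crop([[470,152],[760,130],[774,333],[485,354]],5,(195,222)),t)],[PLA],(.53,-.22,.09));l=np.array([.5166,-.115,.0914])
print(p.round(4),e.round(1),"rel mm (want x 9)",(rel(l,p)*1000).round(1),"overhang",-(rel(l,p)[1]-.065)*1000-140)
b=a[232:312,280:360];cv2.imwrite("pics/t15c.png",cv2.resize(b,None,fx=7,fy=7,interpolation=cv2.INTER_CUBIC))
E
```

```text
[ 0.5347 -0.2225  0.0909] [0.3 0.2 0.3 0.3] rel mm (want x 9) [   8.2 -108.7   -0.5] overhang 33.68047105131103
```

View pics/t15c.png

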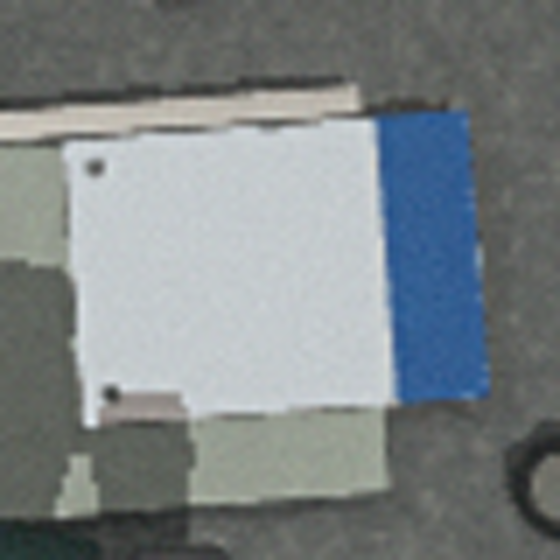

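The overhang is about 34 mm (30 mm band plus roughly 4 mm of bare metal). The plate is parallel to the fence within 0.001 rad, with x 0.8 mm short of nominal, which is within the noise. One light two-finger press on the front edge will make sure it is seated against the fence.

```bash
python3 -c "
from h import *
print(env.get_obs()['tool_pos'])"
python3 -m crank '[9.4,0,-4,0,0,0,0, 9.4,2,-8,-2,0,0,0, 9.4,4.7,-9.5,-5,0,0,0, 9.4,4.7,-9.5,-9,0,0,0, 9.4,4.7,-9.5,-9,0,0,0, 9.4,4.7,-9.5,-9,0,0,0, 9.4,4.7,-9.5,-9,0,0,0, 9.4,4.7,-9.5,-9,0,0,0, 9.4,4.7,-9.5,-9,0,0,0]'; python3 -c "
from h import *
o=env.get_obs();print(o['tool_pos'],o['grip_width'],o['tool_pos'][:2]@[.99574,.09217],o['tool_pos'][:2]@[-.09217,.99574])"
```

```text
[ 0.40844664 -0.13141212  0.16754778]
clock: 18.3
tool_pos: [0.4556, -0.2269, 0.0787]
ee_rot: [3.137, 0.145, 0.003]
wrist_force: [0.3, 0.3, 0.3]
grip_width: 0.069
[ 0.45563177 -0.22689789  0.07874103] 0.06898462694952337 0.43277759722139986 -0.267926885253587
```

```bash
python3 -m crank '[9.4,0,0,-2,0,0,0, 9.4,0,0,-4,0,0,0, 9.4,0,0,-5,0,0,0, 9.4,0,0,-5,0,0,0, 9.4,0.5,0.05,-5,0,0,0, 9.4,1,0.09,-5,0,0,0, 9.4,1.4,0.13,-5,0,0,0, 9.4,1.7,0.16,-5,0,0,0, 9.4,1.9,0.18,-5,0,0,0, 9.4,2.1,0.19,-5,0,0,0, 9.4,2.1,0.19,-5,0,0,0]'; python3 -c "
from h import *
o=env.get_obs();print(o['tool_pos'],o['tool_pos'][:2]@[.99574,.09217],o['tool_pos'][:2]@[-.09217,.99574])"
```

```text
clock: 19.4
tool_pos: [0.4762, -0.2247, 0.0274]
ee_rot: [-3.138, -0.145, -0.0]
wrist_force: [-0.4, 0.2, -0.4]
grip_width: 0.0944
[ 0.47624888 -0.22471689  0.02743941] 0.4535079050155338 -0.2676554561702601
```

```bash
python3 -m crank '[9.4,0.1,0.01,0,0,0,0, 9.4,0.2,0.02,0,0,0,0, 9.4,0.2,0.02,0,0,0,0]';python3 -m crank '[9.4,0.05,0.005,0,0,0,0, 9.4,0.1,0.01,0,0,0,0, 9.4,0.1,0.01,0,0,0,0]';  python3 look.py w16|head -1;python3 -c "
from h import *
o=env.get_obs();print(o['tool_pos'][:2]@[.99574,.09217],o['tool_pos'][:2]@[-.09217,.99574])"
```

```text
clock: 19.7
tool_pos: [0.4781, -0.2245, 0.0274]
ee_rot: [-3.138, -0.145, 0.0]
wrist_force: [-0.1, 0.1, -1.1]
grip_width: 0.0943
clock: 20.0
tool_pos: [0.4791, -0.2245, 0.0274]
ee_rot: [-3.138, -0.145, -0.0]
wrist_force: [-0.0, -0.1, -0.1]
grip_width: 0.0939
[ 0.4791 -0.2245  0.0274] 0.04697277408361169 [-0.  -0.1 -0.1]
0.4563460345615962 -0.26767449131490734
```

View pics/w16.png

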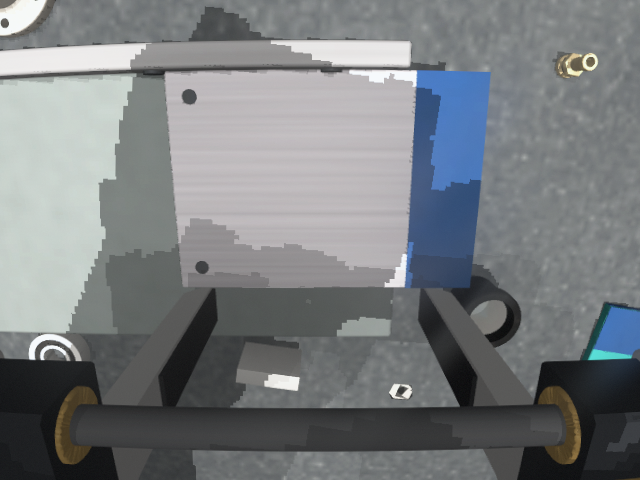

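```bash
python3 -m crank '[9.4,0.05,0.005,0,0,0,0, 9.4,0.05,0.005,0,0,0,0]';python3 -m crank '[9.4,0.05,0.005,0,0,0,0, 9.4,0.05,0.005,0,0,0,0]'
```

```text
clock: 20.25
tool_pos: [0.4793, -0.2244, 0.0274]
ee_rot: [-3.138, -0.145, 0.001]
wrist_force: [-2.5, 0.6, 1.7]
grip_width: 0.094
clock: 20.45
tool_pos: [0.4794, -0.2244, 0.0273]
ee_rot: [-3.138, -0.145, 0.002]
wrist_force: [-5.7, -0.7, 4.0]
grip_width: 0.0939
```

Seated: the force builds to 5.7 N with no further movement. I'll retreat straight back, then up and away, and check with all cameras.

```bash
python3 -m crank '[9.4,-0.3,-0.03,0,0,0,0, 9.4,-1,-0.1,0,0,0,0, 9.4,-2,-0.2,1,0,0,0, 9.4,-2.5,-0.2,5,0,0,0, 9.4,-3,-0.2,10,0,0,0, 9.4,-5,-4,14,0,0,0, 9.4,-8,-8,16,0,0,0, 9.4,-10,-12,17,0,0,0, 9.4,-10,-16,17,0,0,0, 9.4,-10,-18,17,0,0,0, 9.4,-10,-18,17,0,0,0]'; python3 - <<'E'
from h import *
for n in("top","scene"): cv2.imwrite(f"pics/{n}9.png",env.capture(n))
a=cv2.imread("pics/top9.png")[222:342,195:355];cv2.imwrite("pics/t9c.png",cv2.resize(a,None,fx=5,fy=5,interpolation=cv2.INTER_CUBIC))
a=cv2.imread("pics/scene9.png")[205:375,180:420];cv2.imwrite("pics/s9c.png",cv2.resize(a,None,fx=3.3,fy=3.3,interpolation=cv2.INTER_CUBIC))
E
```

```text
clock: 21.55
tool_pos: [0.3784, -0.4069, 0.1979]
ee_rot: [3.138, 0.139, 0.0]
wrist_force: [0.2, 0.5, -0.2]
grip_width: 0.094
```

View pics/t9c.png

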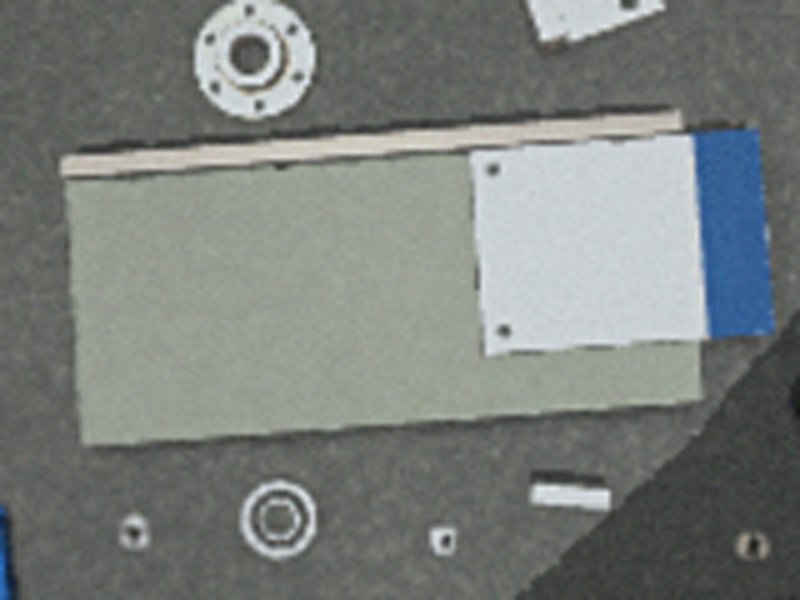

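View pics/s9c.png

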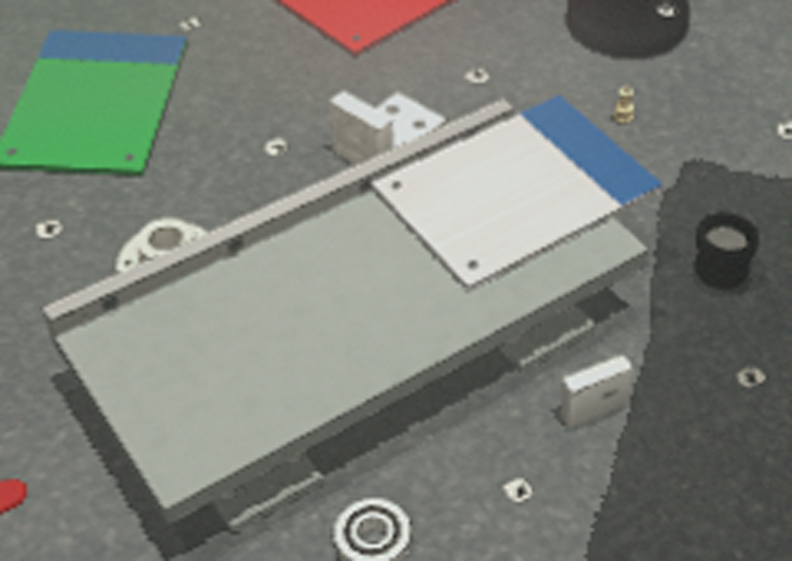

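```bash
python3 - <<'E'
from h import *
t=env.camera_info("top");s=env.camera_info("scene")
l=np.array([.5166,-.115,.0914]);ls=np.array([.5126,-.1159,.0918])
for nm,uv,i,L in(("top",crop([[470,152],[760,130],[774,333],[485,354]],5,(195,222)),t,l),("scene",crop([[373,183],[559,97],[661,184],[468,286]],3.3,(180,205)),s,ls)):
    p,e=fit([(uv,i)],[PLA],(.53,-.22,.09));r=rel(L,p)*1000;print(nm,e.round(1),r.round(1),"overhang",-75-r[1])
d=cv2.absdiff(cv2.imread("pics/top0.png"),cv2.imread("pics/top9.png")).max(2)
for n,(u,v) in dict(loupe=(361,301),brass=(373,243),gauge=(309,321),bearing=(251,326),flange=(246,233),bracket=(313,219)).items(): print(n,int((d[v-9:v+10,u-9:u+10]>60).sum()))
env.job_done()
E
```

```text
top [0.3 0.2 0.3 0.3] [   8.2 -108.7   -0.5] overhang 33.680471051311045
scene [0.8 0.6 0.7 0.1] [   9.5 -107.4    2.5] overhang 32.37420864745238
loupe 0
brass 0
gauge 0
bearing 0
flange 0
bracket 0
the job is handed in; nothing more can be done
```

The plate is pushed flat against the fence and right along the ledge, with the whole blue band past the end. I handed the job in at about 22 s of the 64 s allowed, with the robot clear of everything.

**How:** I pushed the front edge back with both open fingertips, pushed the left edge along the fence with closed fingers, then pressed the front edge lightly again (5.7 N) to seat it.

**Last checks:**

| Check | Top camera | Scene camera |
|---|---|---|
| Overhang (30–40 mm wanted) | 33.7 mm | 32.4 mm |
| Angle to the fence | -0.5 mrad | +2.5 mrad |
| Plate centre from the ledge centre line (9.0 mm when flush) | 8.2 mm | 9.5 mm |

- **Overhang:** The two cameras differ by 1.3 mm. Reading the bare strip off the top picture by eye gave about 4.6 mm, so an overhang near 34.6 mm; all three fall inside the window.
- **Bystanders:** None of the six shows any change between the first and last top pictures.

**What disagreed:** The stated distance from the TCP to the fingertips was wrong. It says 8 mm ahead, but the tips are about 25 mm behind. The first push therefore passed over the plate without touching it. The wrist picture showed this, and a touch on bare deck (19 N, away from the plate) confirmed it. I used the corrected height from then on.

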